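# Open a solvent locker past its child-safety hook

### The arm

A 6-joint arm with a two-finger parallel gripper is mounted at the origin on the work surface. World frame = base frame: x ahead of the robot, y to its left, z up, the work surface at z = 0. Lengths are in m, angles in degrees, forces in N, time in s.
With the tool pointing down it reaches from about 0.4 to 0.825 m from the base axis. Payload 7 kg.
Tool frame: the origin (TCP) lies midway between the tips of the shut fingers; the grasp point (between the pads) lies 19 mm behind it; z points along the fingers, y is the direction in which the jaws open and shut (so a half turn about z gives the same grasp; the last joint's range is limited). The gripper opens to 88 mm and grips with 3 to 60 N. Pads are 19 mm wide; open, the fingers measure 130 mm over their backs; the gripper's body (78 mm by 193 mm) begins 47 mm behind the grasp point.
Start: joints at [-57.748, 20.546, 0.682, 0, -70.136, -16.507], TCP at [0.183, -0.65, 0.203] pointing down, gripper open.
Joint ranges: [-176.03, 176.03], [-82.01, 121.73], [-58.28, 71.71], [-173.87, 95.51], [-174.79, -0.11], [-173.66, 173.66]. Speed limits (degrees/s): [136.94, 136.94, 172.46, 180, 180, 180].

### API

Orientations are given as a 3x3 rotation matrix whose columns are the frame's x, y, z axes.
In Python, from rig import robot gives the robot as it stands. Calls block until the motion is done:
- robot.goto(position, orientation): joint-space move of the TCP to a pose.
- robot.servo_line(position, ori=None, speed=0.15): straight line of the TCP; ori=None keeps the orientation; speed is the mean speed in m/s.
- robot.movej(angles): joint-space move.
- robot.move_gripper(opening): opening from 0.0 (shut) to 1.0 (fully open); the grip force is fixed at half the most; returns when the fingers have stopped.
- robot.dwell(seconds).
- robot.ik(position, orientation): joint angles nearest the present ones, or None.
- robot.grab_frame(name): name is "side" or "top"; returns (picture, depth): 420x560x3 uint8, red, green, blue; 420x560 float32, m along the optical axis (not along the pixel's ray), 0 where there is no reading.
- robot.camera_info(name): a dict with "vfov" (degrees; the focal length in pixels is half the picture's height over the tangent of half this angle, whatever the lens; pixels are square), "cx", "cy" (the principal point, pixels), "view" (4x4, takes a point from world to camera coordinates). Camera axes: x right, y down, z forward; pixel columns grow to the right and rows downward; lengths in m; the calibration is good to about 2 mm. A picture is of the moment at which its call begins. camera_info takes no time and is no camera call.
A pose or a line that the arm cannot do raises robot.Unreachable and nothing moves.
- robot.job_done(): hands the job in, once; it reports no verdict.
Readings, each from a call of its own:
- robot.read_t(): time.
- robot.read_qpos(): joint angles.
- robot.read_qvel(): joint speeds.
- robot.read_effort(): joint torques, N m.
- robot.read_position(): TCP position.
- robot.read_tcp_rot(): TCP orientation.
- robot.read_force(): force on the tool from outside, world axes, zero at the start.
- robot.read_ft_torque(): the same for the moment, N m.
- robot.read_grip_width(): opening from 0.0 (shut) to 1.0 (fully open).
Only numpy, scipy, OpenCV 4.12 (cv2) and the standard library are available. Lean on these libraries where they do the work, as an engineer would, in place of code of your own. Each camera call takes 0.05 s, during which the arm holds its last target.

### The job

Open the small solvent locker on the garage bench: reach down through the finger gap in its top, press the sprung child-safety hook down and, keeping it down, draw the door away from its catch, then swing the door wide open and leave it standing open. Press and pull gently, the latch breaks when forced (25 N is too much), and leave everything standing on and around the locker where it is.

Things in the scene. Friction and masses are not known exactly. Their poses are not given: they have to be found in the camera images.
- locker: small grey steel solvent locker fixed to the bench: 200 mm deep (its x), 220 wide (y), 190 high (z). Origin: centre of its underside. Its door side faces its own -x, towards the bench on the robot's left (+y). Its top has a finger gap cut into the front edge, open straight down: 90 mm long (y), 32 mm wide (x, from the door's back face to the steel striker).
- gap (a point): centre of the finger gap, level with the locker's top (190 mm above the bench). Door's back face 16 mm away in the locker's -x, striker 16 mm in +x. Below it lies the hook's press bar: white plastic, 30 mm wide (y), filling most of the gap's width (x). Its flat upper face is 14 to 32 mm below this point: its fitted height differs every time, is not measured and must be felt.
- catch (a point): point at the locker's top over the gap-side edge of the striker, a fixed steel strip below the top. The hook's upturned barb sits 4 mm behind it. The hook with its press bar rides on the door and is sprung straight up: 4.5 N starts it down, then 0.45 N per mm. The barb clears the striker when the hook is 8 mm below its rest, whatever that is; hard stop at 11 mm. If it is not down, the door moves about 4 mm and is held fast.
- door_hinge (a point): point on the door's upright hinge axis, level with the locker's top, in the plane of the door's back face; the hook's middle is 155 mm from it along the locker's +y. With the hook held down, drawing the door 15 mm or more outwards at the hook (0.1 rad; go to 0.2 to be sure) takes the barb past the striker; then the hook may be let go.
- door (a joint): door angle: 0 shut, 1.7 rad fully open. Turns about door_hinge, counter-clockwise seen from above as it opens (free edge swings from the locker's +y towards its -x). Flat panel 220 mm wide, 14 mm thick, top edge level with the locker's top, no handle: a finger behind its back face draws it. It stays where it is left (hinge friction about 0.3 N m).
- spray_can: white spray can, 52 mm wide, 120 mm high, standing on the locker's top near the back on the free-edge side; a bystander. Origin: centre of its underside
- screw_jar: glass jar, 60 mm wide, 85 mm high, standing on the locker's top near the back on the hinge side; a bystander. Origin: centre of its underside
- paint_tin: paint tin, 96 mm wide, 110 mm high, on the bench in front of the locker, outside the door's sweep; a bystander. Origin: centre of its underside
- tape_roll: roll of tape lying flat, 90 mm across, 25 mm high, on the bench in front of the locker, outside the door's sweep; a bystander. Origin: centre of its underside
- wrench: wrench lying on the bench in front of the locker, outside the door's sweep; a bystander. Origin: centre of its underside
- mug: white mug, 80 mm wide, 90 mm high, on the bench; a bystander. Origin: centre of its underside
- screwdriver: screwdriver lying on the bench; a bystander. Origin: centre of its underside

How it is judged (in metres and radians):
On the way:
1. the hook is freed and the door stands ajar (value of joint door above 0.15 rad), for 0.1 s.
At the end, for the whole second after the job is handed in: the door stands open by at least 1.2 rad (about 70 degrees) and at rest (value of joint door above 1.2 rad and velocity of joint door between -0.1 and 0.1 rad/s); the robot touches nothing.
It fails at once if the locker, its door or its hook is pushed or pulled with more than 25 N (contact force between any of the fingers, the arm and locker above 25 N).
It fails at once if a thing on or around the locker is moved by more than 30 mm (distance of any of spray_can, screw_jar, paint_tin, tape_roll, wrench, mug, screwdriver from where it was at the start of the episode above 0.03 m).
It also fails if it takes over 54 s, if anything falls off the work surface, if the arm or the gripper's body presses on something with over 40 N, if the wrist force passes 120 N, or if a joint passes its speed limit or range.

## Working session

There is one attempt and no reset: what is moved stays moved. The work goes in short steps, each a Python script; the robot and the scene stay as the last script left them, time stands still between calls to the robot, and variables do not carry over. Pictures are saved under pics/ and viewed, and the job is handed in when it is done.

```bash
mkdir -p pics; ls; python3 - <<'E'
from rig import robot
import cv2,numpy as np
for n in("side","top"):
    p,d=robot.grab_frame(n); cv2.imwrite(f"pics/{n}0.png",p[:,:,::-1]); np.save(f"pics/{n}0.npy",d)
    i=robot.camera_info(n); print(n,i)
print(robot.read_t(),robot.read_position(),robot.read_tcp_rot(),robot.read_force())
E
```

```text
pics
side {'vfov': 47.156384733948215, 'cx': 268.93384915057743, 'cy': 207.52176093567473, 'view': array([[-0.97480792, -0.22234315,  0.01769316,  0.57838999],
       [-0.13597598,  0.52952154, -0.83732758,  0.12372016],
       [ 0.17680515, -0.8186394 , -0.54641512,  1.35437235],
       [ 0.        ,  0.        ,  0.        ,  1.        ]])}
top {'vfov': 44.03453369609099, 'cx': 277.22191850671885, 'cy': 210.90440270865165, 'view': array([[ 0.02471938, -0.99963897,  0.01053034,  0.13371274],
       [-0.99606788, -0.02552476, -0.08483671,  0.58891487],
       [ 0.08507487, -0.00839182, -0.99633922,  1.31940173],
       [ 0.        ,  0.        ,  0.        ,  1.        ]])}
0.1 [ 0.183021   -0.64923297  0.20213019] [[-9.62497593e-01 -2.71289722e-01 -5.20443474e-04]
 [-2.71290192e-01  9.62496607e-01  1.38298733e-03]
 [ 1.25734829e-04  1.47231319e-03 -9.99998908e-01]] [ 0.20167919  0.54403022 -0.2587045 ]
```

View pics/side0.png

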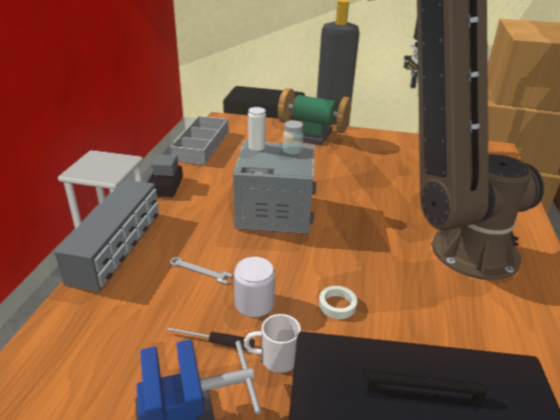

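View pics/top0.png

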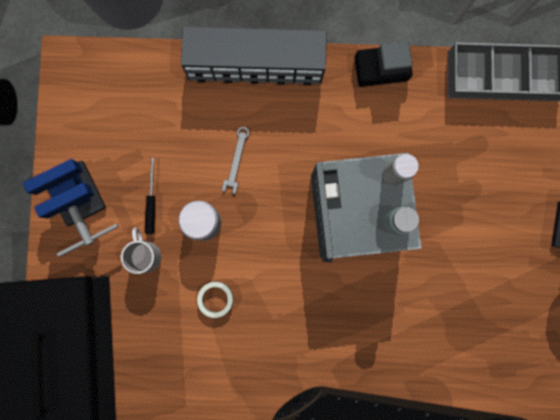

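```bash
cat > h.py <<'E'
import numpy as np,cv2
from rig import robot
def cloud(n,d):
    i=robot.camera_info(n);f=d.shape[0]/2/np.tan(np.radians(i['vfov']/2))
    v,u=np.mgrid[:d.shape[0],:d.shape[1]]
    P=np.stack([(u-i['cx'])/f*d,(v-i['cy'])/f*d,d],-1)
    V=i['view'];W=(P-V[:3,3])@V[:3,:3]
    W[d==0]=np.nan
    return W
E
python3 - <<'E'
from h import *
p=cv2.imread('pics/top0.png');d=np.load('pics/top0.npy');W=cloud('top',d)
z=W[...,2]
m=((z>.175)&(z<.2)); m[:140]=0;m[270:]=0;m[:,:300]=0;m[:,430:]=0
print(m.sum(),np.median(z[m]))
pts=W[m][:,:2].astype(np.float32)
r=cv2.minAreaRect(pts*1000);print(r,cv2.boxPoints(r))
# gap
hsub=p[150:265,305:430];cv2.imwrite('pics/crop.png',cv2.resize(hsub,None,fx=5,fy=5,interpolation=cv2.INTER_NEAREST))
np.set_printoptions(linewidth=200,precision=0,suppress=True)
print((z[164:214:3,312:350:2]*1000))
w=(p.min(2)>170);w[:170]=0;w[205:]=0;w[:,:322]=0;w[:,345:]=0
print(w.sum(),np.argwhere(w).mean(0),W[w].mean(0)*1000,W[w].min(0)*1000,W[w].max(0)*1000)
# bystanders on top
for lo,hi in((.26,.285),(.30,.32)):
    q=(z>lo)&(z<hi);q[:,:300]=0;q[:140]=0;q[270:]=0;q[:,430:]=0
    if q.sum(): print(lo,q.sum(),np.median(W[q],0)*1000)
E
```

```text
7207 0.19070973904424904
((587.4157104492188, -56.762367248535156), (228.1406707763672, 214.793701171875), 7.642691612243652) [[ 460.07544    34.509666]
 [ 488.64197  -178.37595 ]
 [ 714.756    -148.0344  ]
 [ 686.18945    64.85121 ]]
[[ -2.   1. 186. 192. 191. 192. 191. 190. 190. 186. 189. 193. 189. 193. 189. 192. 190. 188. 191.]
 [ -2. 133. 180. 188. 195. 191. 197.  nan 190. 194. 193. 193. 194. 188. 191. 194. 190. 192. 188.]
 [  3. 123. 172. 190. 193. 188.  83.  80.  74.  72.  69.  63.  56. 191. 189. 193. 193. 190. 189.]
 [ 63. 115. 163. 194. 191. 192.  29.  28.  18.  19.  18.  11.  12. 191. 194. 195. 191. 191. 191.]
 [ 54. 101. 155. 193. 190. 190.   7.   6.   8.   8.   6.  10.   9. 191. 193. 189. 190. 191. 193.]
 [ 41. 114. 153. 186. 194. 190.  11.  nan   1.   5.   4.   2.   7. 184. 190. 188. 196. 192. 191.]
 [ 46. 107. 152. 182. 190. 192. 188.   7.   9.  11.  11.   8.   6. 187. 194. 190. 193. 189. 189.]
 [ 39.  93. 145. 174. 191. 190. 192. 171. 176. 173. 171. 168. 172. 154. 189. 188. 190. 190. 190.]
 [ 35.  85. 137. 170. 192. 193. 194. 175. 169. 172. 173. 173. 171. 149. 190. 191.
[... 225 characters left out ...]
113. 151. 189. 191. 189. 191. 147. 151. 147.   4.   4.   4. 189. 191. 193. 192. 194.]
 [  5.  56. 104. 150. 183. 192. 193. 191.   8.   3.   7.   5.   7.   5.   6. 194. 186. 194. 194.]
 [ -2.  39. 103. 141. 174. 192. 189. 191.  10.   7.   3.   7.   4.   6.   7. 195. 193. 190. 188.]
 [  1.  16.  85. 136. 167. 192. 192. 188.   9.   7.  11.   4.   4.  12.   6. 193. 187. 188. 190.]
 [ -2.   2.  78. 127. 161. 192. 186. 193. 191. 193. 192. 189. 189. 190. 188. 192. 189. 193. 193.]
 [ -0.   2.  67. 116. 152. 185. 189. 193. 187. 189. 193. 189. 192. 183. 197. 191. 193. 190. 191.]]
130 [190. 331.] [624.  27. 172.] [610.  14. 151.] [639.  39. 177.]
0.26 598 [ 557. -117.  275.]
0.3 456 [ 662. -111.  310.]
```

View pics/crop.png

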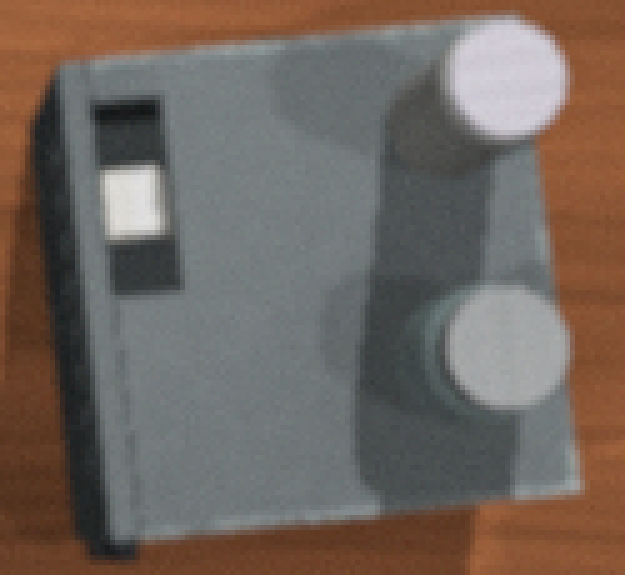

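```bash
python3 - <<'E'
from h import *
from scipy.optimize import minimize
d=np.load('pics/top0.npy')
i=robot.camera_info('top');f=210/np.tan(np.radians(i['vfov']/2))
W=cloud('top',d);z=W[...,2]
V=i['view']
# project each pixel ray on plane z=.19
v,u=np.mgrid[:420,:560]
R=np.stack([(u-i['cx'])/f,(v-i['cy'])/f,np.ones_like(u,float)],-1)@V[:3,:3]
C=-V[:3,3]@V[:3,:3]
XY=(C+R*((.19-C[2])/R[...,2])[...,None])[...,:2]*1000
m=((z>.183)&(z<.35)).astype(np.uint8); roi=np.zeros_like(m);roi[140:270,300:430]=1
m*=roi
ps=np.concatenate([XY[m>0]])
a=np.radians(7.64)
hole=((z<.182)|np.isnan(z))
hole[:166]=0;hole[212:]=0;hole[:,:321]=0;hole[:,346:]=0
h=cv2.connectedComponentsWithStats(hole.astype(np.uint8),connectivity=4)
print(h[2]);k=1+np.argmax(h[2][1:,4]);
for s in range(166,212,2): print(''.join('#' if h[1][s,c]==k else '.' for c in range(316,350)))
hp=XY[h[1]==k];r=cv2.minAreaRect(hp.astype(np.float32));print(r,hp.mean(0))
q=m.copy();q[:,395:]=0
for nm,P in(('top',XY[(m>0)&(z<.2)]),('hole',hp)):
  for ad in(5,6,7,8,9):
    a=np.radians(ad);ly=np.array([np.cos(a),np.sin(a)]);lx=np.array([np.sin(a),-np.cos(a)])
    print(nm,ad,np.percentile(P@lx,[0.3,1,3,97,99,99.7]),np.percentile(P@ly,[.3,1,3,97,99,99.7]))
E
```

```text
[[     0      0    560    420 234662]
 [   326    167      1      1      1]
 [   323    169     19     40    534]
 [   345    190      1      1      1]
 [   321    210      1      2      2]]
..................................
..................................
.......##############.............
........##############............
........##############............
........##############............
........##############............
.........#############............
.........#############............
.........##############...........
.........##############...........
..........#############...........
..........#############...........
..........##############..........
..........##############..........
..........##############..........
...........#############..........
...........##############.........
...........##############.........
...........##############.........
............##############........
............#######...............
..................................
((625.48046875, 26.19516372680664), (89.24601745605469, 31.671472549438477), 7.515238285064697) [625.451
[... 968 characters left out ...]
583.32192101 667.6055669  669.08746089
 669.96350707]
hole 6 [22.99076552 23.58103318 24.3968609  53.73133826 54.55170676 55.87397565] [580.45086327 581.10009306 582.79271423 666.83887246 668.74535013
 669.20914155]
hole 7 [34.32279287 34.69394859 35.38602273 64.64425215 65.36273948 66.02433739] [579.73255866 580.28392772 582.08598316 665.97725201 668.0172839
 668.4253393 ]
hole 8 [45.3849509  45.59883519 46.33705356 75.53312848 76.26004024 76.81589298] [578.79948906 579.26415436 581.13962175 664.98844411 667.00786088
 667.51556978]
hole 9 [55.83997433 56.45978693 57.11134558 86.49220662 87.19342259 88.29179373] [577.53761761 578.09972158 579.84469733 663.91529992 665.83650093
 666.41737339]
```

```bash
cat >> h.py <<'E'
A0=np.radians(7.55)
G=np.array([.6255,.0262,.19])
def axes(a): return np.array([np.sin(a),-np.cos(a),0]),np.array([np.cos(a),np.sin(a),0])
LX,LY=axes(A0)
H=G-.016*LX-.155*LY
S=1
def ori(th=0,s=None):
    lx,ly=axes(A0+th); s=S if s is None else s
    y=s*ly; zc=np.array([0,0,-1.]); return np.stack([np.cross(y,zc),y,zc],1)
E
python3 - <<'E'
from h import *
print(H)
for s in(1,-1):
    for th,p in((0,G+[0,0,.2]),(0,G-[0,0,.03]),(1.5,H+.15*axes(A0+1.5)[1]-[0,0,.03])):
        print(s,th,robot.ik(p,ori(th,s)))
p=robot.read_position()
print(robot.ik(np.array([p[0],p[1],.42]),robot.read_tcp_rot()))
E
```

```text
[0.4697415  0.02169563 0.19      ]
1 0 [ 20.23888494  12.71204297  13.45201837   0.         -90.7399754
 167.31111506]
1 0 [ 20.23888494  17.68886912  -9.28972681   0.         -63.02140407
 167.31111506]
1 1.5 [  43.38405979    5.11835695  -25.53457395    0.          -59.34706909
 -129.89039052]
-1 0 [ 20.23888494  12.71204297  13.45201837   0.         -90.7399754
 -12.68888494]
-1 0 [ 20.23888494  17.68886912  -9.28972681   0.         -63.02140407
 -12.68888494]
-1 1.5 [ 43.38405979   5.11835695 -25.53457395   0.         -59.34706909
  50.10960948]
[-5.77476823e+01  1.80607697e+01  2.43690727e+01 -1.71744154e-02
 -9.63912290e+01 -1.65131671e+01]
```

```bash
sed -i 's/^S=1/S=-1/' h.py; python3 - <<'E'
from h import *
robot.move_gripper(0.0)
p=robot.read_position()
robot.goto([p[0],p[1],.43],robot.read_tcp_rot())
robot.goto(G+[0,0,.24],ori())
robot.goto(G+[0,0,.03],ori())
print(robot.read_t(),(robot.read_position()-G)*1000,robot.read_force(),robot.read_grip_width())
for n in("side","top"):
    p,d=robot.grab_frame(n); cv2.imwrite(f"pics/{n}1.png",p[:,:,::-1])
    c=(p[100:260,200:360] if n=='side' else p[110:270,270:430])[:,:,::-1]
    cv2.imwrite(f"pics/{n}1c.png",cv2.resize(c,None,fx=3.5,fy=3.5,interpolation=2))
E
```

```text
6.125 [ 1.19544391 -0.20060054 31.70145436] [ 0.41397843 -0.08895306  0.77126735] 0.0048993111306975074
```

View pics/side1c.png

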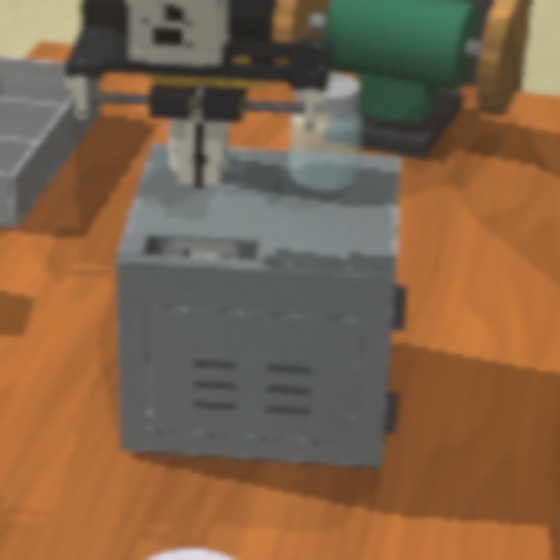

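View pics/top1c.png

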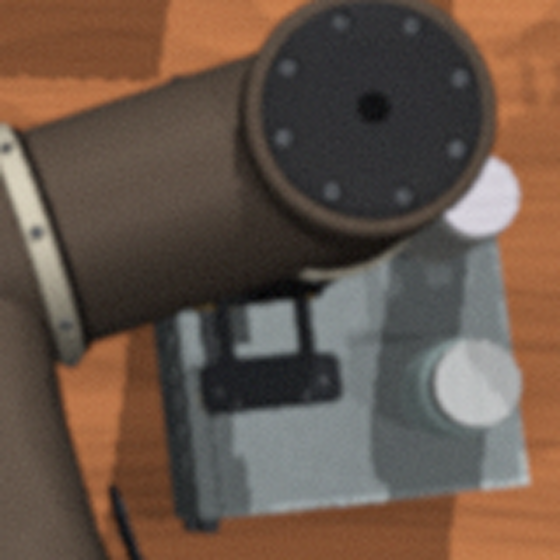

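```bash
python3 - <<'E'
from h import *
i=robot.camera_info('side');f=210/np.tan(np.radians(i['vfov']/2));V=i['view']
def pr(P):
    c=V[:3,:3]@P+V[:3,3];return np.array([c[0]/c[2]*f+i['cx']-200,c[1]/c[2]*f+i['cy']-100])*3.5
print(pr(robot.read_position()))
im=cv2.imread('pics/side1c.png')
cs=[G+sx*.016*LX+sy*.045*LY for sx,sy in((1,1),(1,-1),(-1,-1),(-1,1))]
for c in cs:print(pr(c))
cv2.polylines(im,[np.int32([pr(c) for c in cs])],True,(0,0,255),1)
cv2.circle(im,tuple(np.int32(pr(robot.read_position()))),3,(0,255,0),-1)
cv2.imwrite('pics/side1o.png',cv2.resize(im[100:320,80:320],None,fx=3,fy=2.7))
E
```

```text
[197.06496442 206.0121846 ]
[145.47162981 229.57308872]
[256.81445188 236.23335189]
[253.36796424 255.51073848]
[139.80361616 248.6282762 ]
```

View pics/side1o.png

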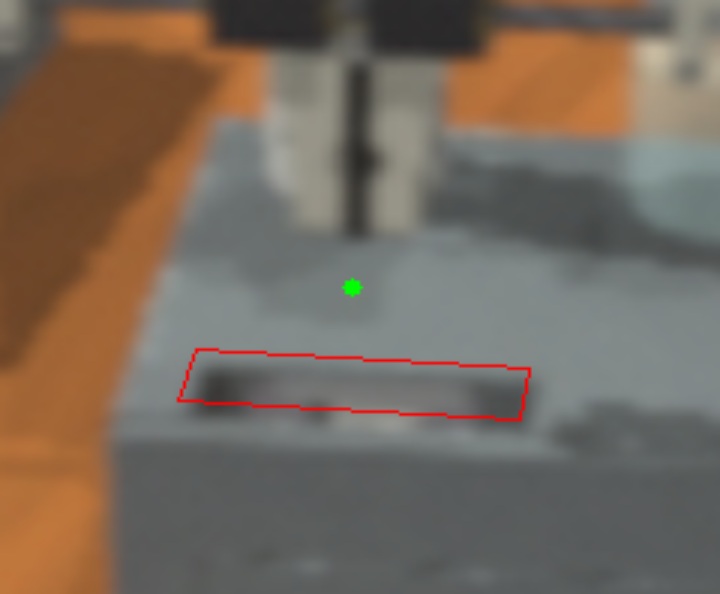

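```bash
python3 - <<'E'
from h import *
p,d=robot.grab_frame('side');W=cloud('side',d)
print((robot.read_position()),robot.read_t(), robot.read_qpos())
np.set_printoptions(linewidth=220,precision=0,suppress=True)
for r in range(138,166,2):
    print(r,[tuple(np.round(W[r,c]*1000).astype(int)) if np.isfinite(W[r,c]).all() else None for c in(248,252,257,261,264)])
E
```

```text
[0.62676147 0.0264142  0.22209307] 6.275 [ 2.02315363e+01  1.53272499e+01 -4.25059404e+00  2.40774524e-02
 -7.02253603e+01 -1.26872428e+01]
138 [(np.int64(684), np.int64(-99), np.int64(222)), (np.int64(636), np.int64(38), np.int64(289)), (np.int64(623), np.int64(37), np.int64(290)), (np.int64(613), np.int64(33), np.int64(290)), (np.int64(637), np.int64(-108), np.int64(223))]
140 [(np.int64(682), np.int64(-92), np.int64(218)), (np.int64(636), np.int64(38), np.int64(283)), (np.int64(624), np.int64(32), np.int64(282)), (np.int64(613), np.int64(31), np.int64(283)), (np.int64(636), np.int64(-105), np.int64(218))]
142 [(np.int64(683), np.int64(-95), np.int64(211)), (np.int64(637), np.int64(36), np.int64(276)), (np.int64(624), np.int64(33), np.int64(277)), (np.int64(611), np.int64(41), np.int64(282)), (np.int64(637), np.int64(-106), np.int64(211))]
144 [(np.int64(684), np.int64(-100), np.int64(201)), (np.int64(635), np.int64(42), np.int64(273)), (np.int64(624), np.int64(32), np.int64(270)), (np.int64(612), np.int64(34), np.int64(273)), (np.int64(637), np.int64(-108), np.int64(204))]
146 [(n
[... 1679 characters left out ...]
664), np.int64(-25), np.int64(188)), (np.int64(653), np.int64(-28), np.int64(188)), (np.int64(639), np.int64(-31), np.int64(188)), (np.int64(628), np.int64(-32), np.int64(189)), (np.int64(620), np.int64(-36), np.int64(188))]
162 [(np.int64(661), np.int64(-12), np.int64(188)), (np.int64(650), np.int64(-15), np.int64(189)), (np.int64(636), np.int64(-18), np.int64(189)), (np.int64(625), np.int64(-20), np.int64(189)), (np.int64(616), np.int64(-23), np.int64(189))]
164 [(np.int64(657), np.int64(2), np.int64(190)), (np.int64(647), np.int64(-3), np.int64(189)), (np.int64(634), np.int64(-10), np.int64(187)), (np.int64(621), np.int64(-6), np.int64(191)), (np.int64(615), np.int64(-16), np.int64(187))]
```

```bash
python3 - <<'E'
from h import *
b=np.mean([robot.read_force() for _ in range(3)],0); print(b)
robot.servo_line(G+[0,0,-.004],speed=.06)
print(robot.read_t(),robot.read_position(),robot.read_force())
z=G[2]-.004
while z>.135:
    z-=.001
    robot.servo_line([G[0],G[1],z],speed=.03)
    f=robot.read_force()
    print(round(robot.read_t(),2),round(z,4),robot.read_position().round(4),f.round(2))
    if f[2]-b[2]>3 or np.linalg.norm((f-b)[:2])>5: break
E
```

```text
[ 0.02718589 -0.39456056  0.58124888]
6.9917 [0.62565642 0.02617044 0.18602775] [ 0.0542887   0.52945173 -0.64138862]
7.24 0.185 [0.6256 0.0262 0.1853] [-0.52  0.48 -0.09]
7.49 0.184 [0.6254 0.0262 0.184 ] [ 0.61 -0.62  0.18]
7.74 0.183 [0.6254 0.0262 0.1829] [-0.16  0.32  0.26]
7.99 0.182 [0.6255 0.0262 0.1819] [ 1.33  0.2  -0.41]
8.24 0.181 [0.6255 0.0262 0.1809] [ 0.33 -0.09 -0.2 ]
8.49 0.18 [0.6254 0.0262 0.1799] [ 0.24  0.21 -0.05]
8.74 0.179 [0.6255 0.0262 0.1789] [-0.3  -0.03 -0.16]
8.99 0.178 [0.6254 0.0262 0.1779] [-1.32 -0.23 -0.41]
9.24 0.177 [0.6254 0.0262 0.1769] [-0.24  0.68  0.53]
9.49 0.176 [0.6255 0.0262 0.1759] [-0.09 -0.11  0.34]
9.74 0.175 [0.6255 0.0262 0.1749] [-0.16  0.35  0.77]
9.99 0.174 [0.6255 0.0262 0.1739] [0.13 1.31 1.11]
10.24 0.173 [0.6255 0.0262 0.1729] [ 0.14  0.04 -0.12]
10.49 0.172 [0.6255 0.0262 0.1719] [-0.24 -0.25 -0.27]
10.74 0.171 [0.6255 0.0262 0.1709] [-0.04 -0.11 -0.74]
10.99 0.17 [0.6255 0.0262 0.1699] [-0.05 -0.13  0.74]
11.24 0.169 [0.6254 0.0262 0.1689] [-0.02 -0.18 -0.54]
11.49 0.168 [0.6254 0.0262 0.1679] [-0.22 -0.43  0.21]
11.74 0.1
[... 434 characters left out ...]
.159 [0.6255 0.0262 0.1589] [-0.05 -0.25  0.55]
13.99 0.158 [0.6254 0.0262 0.1579] [-0.57  0.82 -0.19]
14.24 0.157 [0.6254 0.0262 0.1569] [-0.21  0.82  0.34]
14.49 0.156 [0.6255 0.0262 0.1559] [0.15 0.19 0.22]
14.74 0.155 [0.6254 0.0262 0.1549] [-0.2   0.14  0.15]
14.99 0.154 [0.6254 0.0262 0.1539] [ 0.05 -0.39  0.53]
15.24 0.153 [0.6254 0.0262 0.1529] [ 0.47 -0.09  1.32]
15.49 0.152 [0.6255 0.0262 0.1519] [0.17 0.78 0.1 ]
15.74 0.151 [0.6254 0.0262 0.1509] [ 0.05 -0.35  0.7 ]
15.99 0.15 [0.6255 0.0262 0.1499] [-0.39 -0.37 -0.12]
16.24 0.149 [0.6255 0.0262 0.1489] [-0.13 -0.61 -0.05]
16.49 0.148 [0.6257 0.0262 0.1485] [-1.49  0.25  3.2 ]
16.74 0.147 [0.6257 0.0262 0.1472] [-0.61  0.36  4.22]
```

```bash
python3 - <<'E'
from h import *
z=.147
while z>.1395:
    z-=.001
    robot.servo_line([G[0],G[1],z],speed=.03)
    f=np.mean([robot.read_force() for _ in range(4)],0)
    print(round(robot.read_t(),2),round(z,4),robot.read_position().round(4),f.round(2))
    if f[2]>11 or np.linalg.norm(f[:2])>6: break
E
```

```text
16.99 0.146 [0.6257 0.0262 0.1461] [-0.16 -0.23  5.34]
17.24 0.145 [0.6257 0.0262 0.1452] [-0.89  0.37  5.28]
17.49 0.144 [0.6257 0.0262 0.1442] [-0.64 -0.01  5.5 ]
17.74 0.143 [0.6257 0.0262 0.1433] [-0.34 -0.88  6.01]
17.99 0.142 [0.6258 0.0262 0.1424] [-0.37 -0.79  5.89]
18.24 0.141 [0.6258 0.0262 0.1415] [-0.08  0.07  6.13]
18.49 0.14 [0.6259 0.0262 0.1406] [-0.9   0.55  6.47]
18.74 0.139 [0.6258 0.0262 0.1396] [-0.48 -0.09  7.03]
```

```bash
python3 - <<'E'
from h import *
z=.139
while z>.134:
    z-=.0007
    robot.servo_line([G[0],G[1],z],speed=.03)
    f=np.mean([robot.read_force() for _ in range(4)],0)
    print(round(robot.read_t(),2),round(z,4),robot.read_position().round(4),f.round(2))
    if f[2]>10.5 or np.linalg.norm(f[:2])>6: break
E
```

```text
18.99 0.1383 [0.6259 0.0262 0.139 ] [-0.38 -0.02  7.92]
19.24 0.1376 [0.6259 0.0262 0.1383] [-0.82  0.27  7.46]
19.49 0.1369 [0.6259 0.0262 0.1377] [-1.19  0.12  8.91]
19.74 0.1362 [0.626  0.0262 0.1374] [-2.   -0.43 10.45]
19.99 0.1355 [0.6261 0.0262 0.1372] [-3.19  0.36 13.32]
```

```bash
cat >> h.py <<'E'
def P(th,z,r=.155,off=.016):
    lx,ly=axes(A0+th); p=H+r*ly+off*lx; p[2]=z; return p
E
python3 - <<'E'
from h import *
zc=.1374
robot.servo_line(P(0,zc),ori(0),speed=.03)
print(robot.read_position(),robot.read_force())
for th in np.arange(.02,.301,.02):
    robot.servo_line(P(th,zc),ori(th),speed=.03)
    f=np.mean([robot.read_force() for _ in range(4)],0)
    print(round(robot.read_t(),2),round(th,3),robot.read_position().round(4),f.round(2))
    if f[2]>13 or f[2]<5 or np.linalg.norm(f[:2])>9: print('stop');break
p,d=robot.grab_frame('side'); cv2.imwrite("pics/side2.png",p[:,:,::-1])
E
```

```text
[0.6258798  0.02620734 0.13834124] [-1.36552424 -0.18169983  7.45796738]
20.49 0.02 [0.6258 0.0293 0.1382] [-1.44 -1.22  7.13]
20.74 0.04 [0.6256 0.0324 0.1382] [-1.   -0.01  7.62]
20.99 0.06 [0.6254 0.0355 0.1382] [-1.21 -0.19  8.35]
21.24 0.08 [0.6251 0.0386 0.1382] [-1.22  0.22  7.77]
21.49 0.1 [0.6248 0.0417 0.1382] [-1.37  0.67  8.28]
21.74 0.12 [0.6244 0.0448 0.1383] [-0.59 -0.13  7.73]
21.99 0.14 [0.6239 0.0479 0.1383] [-0.78  0.06  7.5 ]
22.24 0.16 [0.6234 0.0509 0.1383] [-0.91 -0.08  8.77]
22.49 0.18 [0.6228 0.054  0.1383] [-1.54  0.24  7.9 ]
22.74 0.2 [0.6221 0.0571 0.1383] [-0.41 -0.11  8.08]
22.99 0.22 [0.6214 0.0601 0.1383] [-0.67 -0.58  7.76]
23.24 0.24 [0.6207 0.0631 0.1383] [-1.32  0.33  8.44]
23.49 0.26 [0.6198 0.0662 0.1383] [-0.12 -0.55  7.98]
23.74 0.28 [0.6189 0.0691 0.1383] [-0.37 -0.77  7.97]
23.99 0.3 [0.618  0.0721 0.1384] [0.54 0.13 7.32]
```

View pics/side2.png

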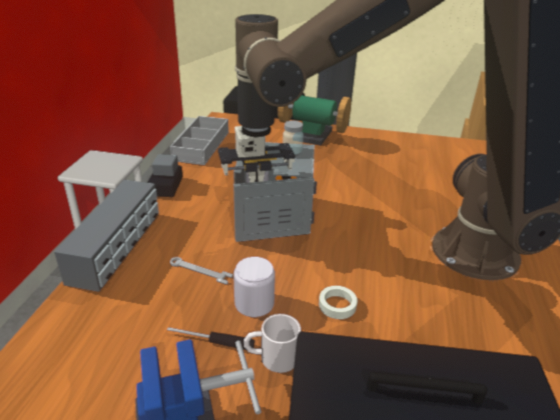

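```bash
python3 - <<'E'
from h import *
p,d=robot.grab_frame('side');W=cloud('side',d)
q=W[195:230,240:305].reshape(-1,3);q=q[np.isfinite(q).all(1)&(q[:,2]>.02)&(q[:,2]<.17)]
for _ in range(3):
    k=np.polyfit(q[:,0],q[:,1],1);r=q[:,1]-np.polyval(k,q[:,0]);q=q[abs(r)<.01]
print(k,np.arctan(k[0])-A0,len(q))
E
```

```text
[ 0.45540314 -0.17360725] 0.29556573011323484 2266
```

```bash
python3 - <<'E'
from h import *
zc=.153
robot.servo_line(P(.3,zc),ori(.3),speed=.03)
print(robot.read_position(),robot.read_force())
for th in np.arange(.35,1.551,.1):
    robot.servo_line(P(th,zc),ori(th),speed=.04)
    f=np.mean([robot.read_force() for _ in range(4)],0)
    print(round(robot.read_t(),2),round(th,3),robot.read_position().round(4),f.round(2))
    if abs(f[2])>6 or np.linalg.norm(f[:2])>10: print('stop');break
for n in("side","top"):
    p,d=robot.grab_frame(n); cv2.imwrite(f"pics/{n}3.png",p[:,:,::-1])
E
```

```text
[0.61666153 0.07195486 0.15227234] [0.91285116 0.30170733 0.12939354]
25.1 0.35 [0.6143 0.0795 0.1527] [-0.41  0.47 -0.67]
25.64 0.45 [0.6079 0.0937 0.1531] [0.32 0.63 0.24]
26.18 0.55 [0.6    0.1071 0.153 ] [-0.41  0.31 -0.14]
26.73 0.65 [0.5908 0.1197 0.153 ] [0.42 0.4  0.64]
27.27 0.75 [0.5805 0.1313 0.153 ] [-0.91  0.15 -0.01]
27.81 0.85 [0.569  0.1417 0.153 ] [-0.11  0.51 -0.61]
28.35 0.95 [0.5565 0.1511 0.153 ] [-0.03 -0.95 -0.23]
28.89 1.05 [0.5431 0.1591 0.153 ] [ 0.76 -0.51  0.79]
29.43 1.15 [0.5291 0.1657 0.153 ] [ 0.25 -0.76 -0.2 ]
29.98 1.25 [0.5144 0.1709 0.153 ] [ 0.57 -0.19 -1.51]
30.52 1.35 [0.4993 0.1746 0.153 ] [-0.    0.84  0.64]
31.06 1.45 [0.4839 0.1768 0.153 ] [-0.11 -0.69  0.35]
31.6 1.55 [0.4683 0.1775 0.153 ] [ 0.62  0.68 -0.83]
```

View pics/side3.png

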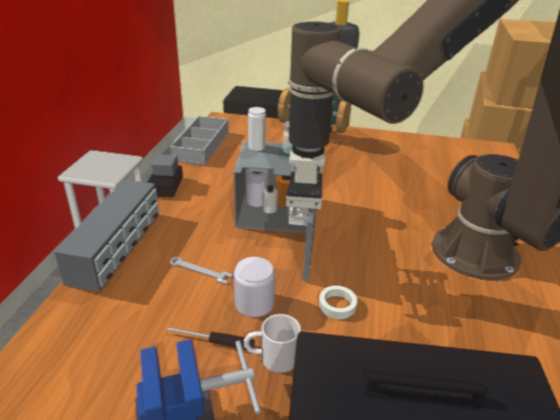

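```bash
python3 - <<'E'
from h import *
robot.servo_line(P(1.55,.155,off=.022),ori(1.55),speed=.03)
robot.servo_line(P(1.55,.35,off=.022),ori(1.55),speed=.1)
robot.goto([.40,-.25,.40],ori(1.2))
print(robot.read_t(),robot.read_position(),robot.read_force())
for n in("side","top"):
    p,d=robot.grab_frame(n); cv2.imwrite(f"pics/{n}4.png",p[:,:,::-1]);np.save(f"pics/{n}4.npy",d)
W=cloud('top',np.load('pics/top4.npy'))
m=(abs(W[...,2]-.19)<.006)&(W[...,1]>.055)&(W[...,1]<.3)&(W[...,0]>.38)&(W[...,0]<.7)
q=W[m][:,:2].astype(np.float32);print(len(q))
v=cv2.fitLine(q,cv2.DIST_HUBER,0,.01,.01).ravel();a=np.arctan2(v[1],v[0]);print('door',a%np.pi-A0)
E
```

```text
35.7667 [ 0.4003789  -0.24945373  0.39976945] [-0.06897357 -0.09409038  0.44369149]
537
door 1.5171569990031146
```

View pics/top4.png

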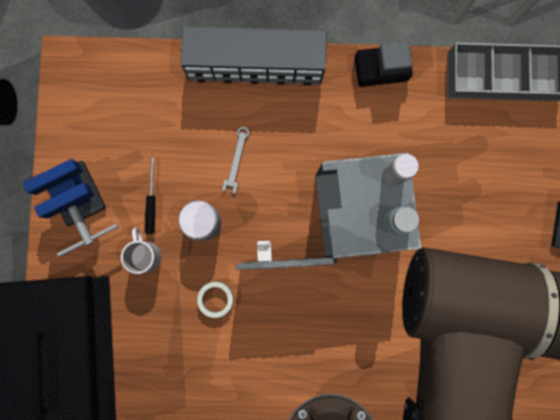

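View pics/side4.png

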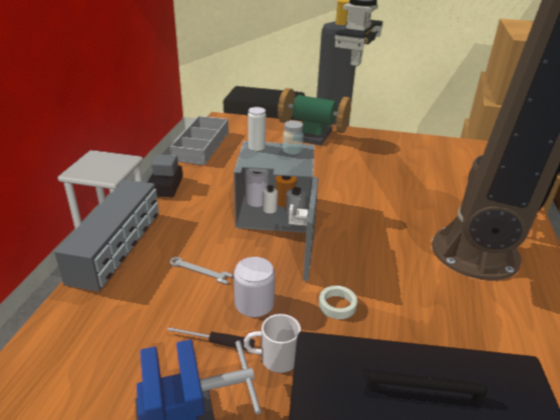

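The top view shows the door standing open from (333,261) to (237,266). In both pictures the bystanders are where they were, for example the can at (405,166) and the jar at (405,219) in the top view. The arm is clear of everything.

```bash
python3 - <<'E'
from h import *
print(robot.read_t(),abs(robot.read_qvel()).max()); robot.job_done()
E
```

```text
35.8667 0.10552244153275375
the job is handed in; nothing more can be done
```

The locker door is open at about 1.52 rad, measured from the top camera, and the job was handed in at 35.9 s.

- **Hook:** I felt the press bar about 19 mm below the locker's top. I found the hard stop at 11 mm of travel, where the highest reading was about 13 N, then backed off to about 10 mm.
- **Door:** Holding the hook down, I drew the door out along its arc. A depth check gave 0.30 rad, so the barb was past the striker. I then let the hook go and swung the door wide.
- **Last checks:** The arm is clear and the wrist force is about zero. The bystanders look unmoved in both pictures, though I compared them by eye and did not measure them.
- **Disagreements:** The fingertips sit about 22 mm higher than the reported TCP, in both the depth picture and at contact, so I went by feel for height. The hook's spring felt softer than stated, at roughly 0.3 N per mm.

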